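# Flip the status flag at the dish of inspected parts

### The arm

A 6-joint arm with a two-finger parallel gripper is mounted at the origin on a cart in front of the work surface, level with it; the furniture and walls round the work are solid. World frame = base frame: x ahead of the robot, y to its left, z up, the work surface at z = 0. Lengths are in m, angles in rad, forces in N, time in s.
With the tool pointing down it reaches from about 0.375 to 0.925 m from the base axis. Payload 5.7 kg.
Tool frame: the origin (TCP) lies midway between the tips of the shut fingers; the grasp point (between the pads) lies 19 mm behind it; z points along the fingers, y is the line along which they close (so a half turn about z gives the same grasp; the last joint's range is limited). The gripper opens to 88 mm and grips with 3 to 60 N. Pads are 20 mm wide; open, the fingers measure 115 mm over their backs; the gripper's body (75 mm by 178 mm) begins 61 mm behind the grasp point.
Start: joints at [0.99, 0.359, 1.51, -0, 1.272, -0.115], TCP at [0.269, 0.536, 0.223] pointing down, gripper open.
Joint ranges: [-2.97, 2.97], [-1.01, 2.36], [0.21, 2.38], [-0.96, 4.11], [0.2, 2.71], [-2.98, 2.98]. Speed limits (rad/s): [2.39, 2.39, 3.14, 3.14, 3.14, 3.14].

### API

Orientations are given as a unit quaternion [x, y, z, w].
In Python, from bench import move_ptp, servo_line, goto_joints, move_gripper, sleep, inverse_kinematics, capture, PlanningError, close_job, spot_in, silhouettes, current_clock, current_joint_pos, current_qvel, current_joint_torque, current_position, current_orientation, current_force, current_torque, current_finger_gap, current_grip_force gives the robot as it stands. Calls block until the motion is done:
- move_ptp(position, orientation): joint-space move of the TCP to a pose.
- servo_line(position, orientation=None, rate=0.15, contact_N=None): straight line of the TCP; orientation=None keeps the orientation; rate is the mean speed in m/s. With contact_N (N) it stops when the force on the tool has changed by that much, and returns True; else False.
- goto_joints(angles): joint-space move.
- move_gripper(opening): finger opening in m; the grip force is fixed at half the most; returns when the fingers have stopped.
- sleep(seconds).
- inverse_kinematics(position, orientation): joint angles nearest the present ones, or None.
- capture(name): name is "scene" or "top" or "wrist"; returns a dict with "image" (384x512x3 uint8, blue, green, red), "range_z" (384x512 float32, m along the optical axis (not along the pixel's ray), 0 where there is no reading), "intrinsics" (3x3 intrinsics, pixels), "R" (3x3) and "t" (3): a world point X has camera coordinates R X + t. Camera axes: x right, y down, z forward; pixel columns grow to the right and rows downward; lengths in m; the calibration is good to about 2 mm. A picture is of the moment at which its call begins.
A pose or a line that the arm cannot do raises PlanningError and nothing moves.
- close_job(): hands the job in; it is judged then, once.
Trained networks look in the newest picture that a camera, given by its name, has taken for a name from the list of things; names that differ only in an ending like _2 or _b are one class to them, and where a whole thing is asked for, a point or a joint stands for the part that bears it (a point fixed in the world has none). Each returns a list of dicts, best first, with "conf" (0 to 1); they miss things now and then, are a little off and sometimes report something else, mostly with a low value. They report only what shows in the picture. A call takes as long as a camera call. They do not tell look-alikes from the thing itself.
- spot_in(camera, query): "xy" ([column, row] in pixels, amid what is visible of it).
- silhouettes(camera, query): "region" (384x512 bool, what is visible of it) and "xy" ([column, row] in pixels, amid what is visible of it).
Readings, each from a call of its own:
- current_clock(): time.
- current_joint_pos(): joint angles.
- current_qvel(): joint speeds.
- current_joint_torque(): joint torques, N m.
- current_position(): TCP position.
- current_orientation(): TCP orientation.
- current_force(): force on the tool from outside, world axes, zero at the start.
- current_torque(): the same for the moment, N m.
- current_finger_gap(): finger opening in m.
- current_grip_force(): force on a finger pad.
Only numpy, scipy, OpenCV 4.12 (cv2) and the standard library are available. Lean on these libraries where they do the work, as an engineer would, in place of code of your own. Each camera call takes 0.05 s, during which the arm holds its last target. There are 200 camera calls.

### The job

The small parts in the white dish have been inspected: at the status stand nearest to that dish, flip the hinged flag right over its pivot with the fingertips, so that it lies fully down on the other side with its green face up. Push it over without gripping it, do not lift or shove the stands, and leave the other stand's flag, the dish and the black lens ring as they are.

Things in the scene. Friction and masses are not known exactly. Their poses are not given: they have to be found in the camera images.
- left_stand: left status stand, loose on the bench, about 0.95 kg: grey base 120 (x) x 76 (y) x 12 mm on rubber feet, two 71 mm high cheeks at y = +-31 carry the flag's pivot, rubber-tipped rest posts at x = +-30, y = +-16, 56 mm high. Origin: centre of the underside; z up; x points from the flag's starting side across the pivot to the empty side, y along the pivot.
- left_flag (a joint): angle of that stand's flag, a rigid paddle 7 mm thick, 52 mm wide, reaching 78 mm from the pivot. 0: level on the stand's -x side, yellow face up (starts up to 0.35 rad raised); pi/2: upright; pi: level on the +x side, green face up, on its stop. The hinge is stiff: the flag stays at any angle, about 1 N at its free edge moves it.
- left_pivot (a point): point on the flag's pivot axis, midway between the cheeks, 60 mm above the bench
- left_flag_edge (a point): middle of the flag's free edge, 78 mm from the pivot; at joint 0 it overhangs the base by 18 mm, its underside 56 mm above the bench, 44 mm clear above the base
- left_yellow_face: yellow panel of that flag, 60 x 42 x 2 mm, raised on the white paddle, up at joint 0; origin at its centre, 44 mm from the pivot
- left_green_face: green panel of that flag, 60 x 42 x 2 mm, raised on the white paddle, down at joint 0, up at joint pi; origin at its centre, 44 mm from the pivot
- right_stand: right status stand, loose on the bench, about 0.95 kg: grey base 120 (x) x 76 (y) x 12 mm on rubber feet, two 71 mm high cheeks at y = +-31 carry the flag's pivot, rubber-tipped rest posts at x = +-30, y = +-16, 56 mm high. Origin: centre of the underside; z up; x points from the flag's starting side across the pivot to the empty side, y along the pivot.
- right_flag (a joint): angle of that stand's flag, a rigid paddle 7 mm thick, 52 mm wide, reaching 78 mm from the pivot. 0: level on the stand's -x side, yellow face up (starts up to 0.35 rad raised); pi/2: upright; pi: level on the +x side, green face up, on its stop. The hinge is stiff: the flag stays at any angle, about 1 N at its free edge moves it.
- right_pivot (a point): point on the flag's pivot axis, midway between the cheeks, 60 mm above the bench
- right_flag_edge (a point): middle of the flag's free edge, 78 mm from the pivot; at joint 0 it overhangs the base by 18 mm, its underside 56 mm above the bench, 44 mm clear above the base
- right_yellow_face: yellow panel of that flag, 60 x 42 x 2 mm, raised on the white paddle, up at joint 0; origin at its centre, 44 mm from the pivot
- right_green_face: green panel of that flag, 60 x 42 x 2 mm, raised on the white paddle, down at joint 0, up at joint pi; origin at its centre, 44 mm from the pivot
- dish: small white round dish with tiny parts in it, 69 mm across, 16 mm high, loose; origin: centre of its underside. It marks the stand to work on: that stand is within 0.3 m of it, the other over 0.4 m away
- lens_ring: short black lens barrel, 52 mm across, 24 mm high, loose, beside the other stand; origin: centre of its underside
There are look-alikes about, which are no part of the job. Leave any purple look-alike of the dish alone.

How it is judged:
At the end, for the whole second after the job is handed in: The flag of the stand nearest the dish lies on the far side, green up, within 5 degrees of its stop (joint over 3.05 rad) and at rest; the other stand's flag is still down on its starting side (under 0.5 rad) (((horizontal distance between dish and left_stand below 0.32 m and value of joint left_flag above 3.05 rad and velocity of joint left_flag below 0.05 rad/s and value of joint right_flag below 0.5 rad) or (horizontal distance between dish and right_stand below 0.32 m and value of joint right_flag above 3.05 rad and velocity of joint right_flag below 0.05 rad/s and value of joint left_flag below 0.5 rad))); the robot touches nothing.
It fails at once if the flag of the other stand was moved ((horizontal distance between dish and left_stand below 0.32 m and distance of right_flag_edge from where it was at the start of the episode above 0.02 m) or (horizontal distance between dish and right_stand below 0.32 m and distance of left_flag_edge from where it was at the start of the episode above 0.02 m)).
It fails at once if a flag was gripped (the fingers pressed on both of its faces at once) ((contact force between the fingers and left_yellow_face above 0.5 N and contact force between the fingers and left_green_face above 0.5 N) or (contact force between the fingers and right_yellow_face above 0.5 N and contact force between the fingers and right_green_face above 0.5 N)).
It fails at once if a stand was lifted, tipped or shoved more than 30 mm (height (world z) of any of left_stand, right_stand above 0.015 m or angle between any of left_stand, right_stand's own z axis and vertical above 0.2 rad or distance of any of left_stand, right_stand from where it was at the start of the episode above 0.03 m).
It fails at once if the dish or the lens ring was lifted or moved more than 25 mm (distance of any of dish, lens_ring from where it was at the start of the episode above 0.025 m).
It also fails if it takes over 42 s, if anything falls off the work surface, if the arm or the gripper's body presses on something with over 40 N, if the wrist force passes 120 N, or if a joint passes its speed limit or range.

## Working session

There is one attempt and no reset: what is moved stays moved. The work goes in short steps, each a Python script; the robot and the scene stay as the last script left them, time stands still between calls to the robot, and variables do not carry over. Pictures are saved under pics/ and viewed, at most 10 in all, crops included, and the job is handed in when it is done.

```bash
mkdir -p pics
cat > h.py <<'E'
import numpy as np, cv2
from bench import *
def world(c,mask=None,uv=None):
    K,R,t,Z=c["intrinsics"],c["R"],c["t"],c["range_z"]
    if mask is not None: v,u=np.nonzero(mask&(Z>0))
    else: u,v=np.array([uv[0]]).astype(int),np.array([uv[1]]).astype(int)
    z=Z[v,u]; P=np.stack([(u-K[0,2])/K[0,0]*z,(v-K[1,2])/K[1,1]*z,z],1)
    return (P-t)@R
E
python3 - <<'E'
from h import *
ims=[]
for n in ["scene","top"]:
    c=capture(n); cv2.imwrite(f"pics/{n}0.png",c["image"])
    for q in ["dish","lens_ring","left_stand","right_stand","left_yellow_face","right_yellow_face","left_green_face"]:
        for d in silhouettes(n,q)[:4]:
            P=world(c,d["region"])
            print(n,q,round(d["conf"],2),np.round(d["xy"]),np.round(np.median(P,0),3) if len(P) else None,len(P))
print(current_clock())
E
```

```text
scene dish 0.8 [147. 186.] [0.361 0.396 0.003] 292
scene dish 0.67 [370. 300.] [ 0.418 -0.387  0.066] 713
scene dish 0.53 [219. 207.] [0.448 0.135 0.003] 315
scene lens_ring 0.69 [369. 240.] [ 0.628 -0.27   0.013] 279
scene left_stand 0.73 [185. 176.] [0.453 0.291 0.013] 656
scene right_stand 0.67 [368. 304.] [ 0.423 -0.389  0.061] 1539
scene right_yellow_face 0.67 [367. 301.] [ 0.412 -0.387  0.067] 484
top dish 0.71 [218. 201.] [0.448 0.135 0.003] 305
top dish 0.58 [149. 224.] [0.361 0.39  0.002] 294
top left_stand 0.7 [168. 194.] [0.472 0.31  0.054] 786
top left_stand 0.46 [172. 199.] [0.456 0.293 0.069] 361
top right_stand 0.89 [367. 195.] [ 0.451 -0.373  0.044] 878
top left_yellow_face 0.53 [176. 201.] [0.451 0.286 0.072] 212
top right_yellow_face 0.49 [373. 207.] [ 0.417 -0.385  0.066] 243
0.8
```

View pics/top0.png

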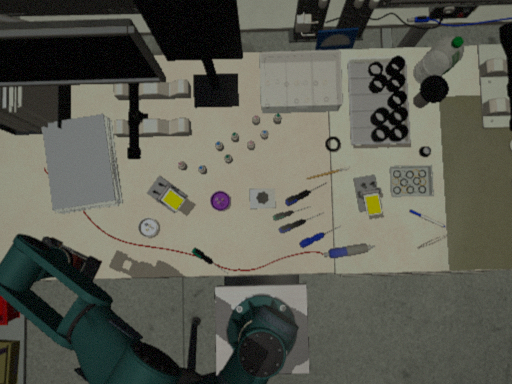

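View pics/scene0.png

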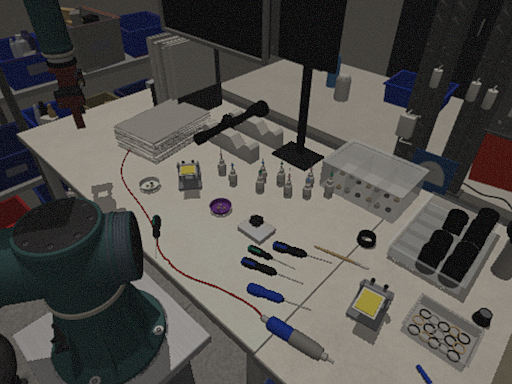

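The top view shows the white dish at (149,227), next to the left stand at (170,195). The purple look-alike is at (220,201), and the right stand and lens ring are far off. The target is the left stand, with its yellow flag pointing down and to the right (towards world -x, -y). I'll take a closer look with the wrist camera.

Run:
```python
from h import *
q=np.array(current_orientation()); print(q)
for p in [(0.38,0.24,0.33),(0.40,0.26,0.30)]:
    try: move_ptp(p,q); break
    except PlanningError as e: print(e)
c=capture("wrist"); cv2.imwrite("pics/w0.png",c["image"])
print("cam",-c["R"].T@c["t"],current_position(),current_clock())
for qn in ["left_stand","left_yellow_face","left_green_face"]:
    for d in silhouettes("wrist",qn)[:3]:
        P=world(c,d["region"]); print(qn,d["conf"],d["xy"],np.median(P,0).round(3),len(P))
        m=np.median(P,0); 
        if qn=="left_yellow_face":
            X=P-P.mean(0);X=X[np.abs(X[:,2])<.03]; U,S,V=np.linalg.svd(X,full_matrices=False); print(V.round(3),S/np.sqrt(len(X)))
```

```text
[ 2.30821404e-01  9.72996135e-01 -2.96399392e-05 -6.28701401e-08]
cam [0.30435425 0.28023196 0.49073625] [0.37980624 0.24080584 0.32960347] 2.1167
left_stand 0.85 [318.9, 183.0] [0.456 0.312 0.063] 3605
left_yellow_face 0.6 [301.0, 187.0] [0.447 0.287 0.072] 1086
[[ 0.622  0.757 -0.2  ]
 [-0.775  0.632 -0.014]
 [ 0.116  0.164  0.98 ]] [0.0175339  0.01231438 0.00082401]
```

View pics/w0.png

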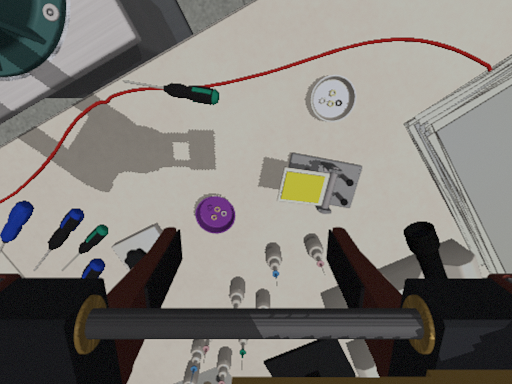

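The wrist view shows the left stand at (320,183), with the flag raised slightly towards image-left and the cheeks at (325,165) and (323,207). Next I'll refine the pose and check the arc with IK.

```bash
cat > plan.py <<'E'
from h import *
from scipy.spatial.transform import Rotation as Rn
H=.010
def pose(th,al,piv,yaw,gap,sgn,s=.020,r=.060):
    X=np.array([np.cos(yaw),np.sin(yaw),0]);Z=np.array([0,0,1.]);Y=np.cross(Z,X)
    u=np.array([-np.cos(th),np.sin(th)]); n=np.array([-np.sin(th),-np.cos(th)])
    d=np.array([np.cos(al),-np.sin(al)]); w=np.array([np.sin(al),np.cos(al)])
    if th<al: t=.078*u+(.0045+gap)*n+s*d-H*w       # edge rides on finger's upper side
    else:
        c=max((H*w,-H*w),key=lambda c:c@-n)         # tip corner on green face
        t=r*u+(.0045+gap)*n-c
    f=lambda a:a[0]*X+a[1]*Z
    z=f(d);y=sgn*Y;x=np.cross(y,z)
    return piv+f(t),Rn.from_matrix(np.stack([x,y,z],1)).as_quat()
def alpha(th): return np.interp(th,[0.8,2.6],[np.radians(45),np.radians(70)])
E
python3 - <<'E'
from plan import *
c=capture("wrist")
d=silhouettes("wrist","left_stand")[0];P=world(c,d["region"])
f=silhouettes("wrist","left_yellow_face")[0]["region"]
yaw=.885;X=np.array([np.cos(yaw),np.sin(yaw),0]);Y=np.array([-X[1],X[0],0])
F=world(c,f);m=F.mean(0);piv=m+.044*X;piv[2]=.06;print("face mean",m,"piv",piv)
for lo,hi in [(.006,.02),(.05,.06),(.064,.08)]:
    Q=P[(P[:,2]>lo)&(P[:,2]<hi)]-piv
    print(lo,hi,len(Q),"x",np.percentile(Q@X,[1,5,50,95,99]).round(3),"y",np.percentile(Q@Y,[1,5,50,95,99]).round(3))
Q=P[(P[:,2]>.006)&(P[:,2]<.02)];print(cv2.minAreaRect((Q[:,:2]*1000).astype(np.float32)))
for sg in (1,-1):
    for th,g in [(0.,.02),(.2,.008),(.8,0),(1.5,0),(2.3,0),(2.8,0),(3.14,0)]:
        p,q=pose(th,alpha(th),piv,yaw,g,sg); j=inverse_kinematics(p,q); print(sg,th,p.round(3),None if j is None else np.round(j,2))
E
```

```text
face mean [0.44713733 0.28726153 0.07202373] piv [0.47500206 0.32131379 0.06      ]
0.006 0.02 1304 x [-0.06  -0.055  0.025  0.055  0.058] y [-0.033 -0.027  0.021  0.037  0.039]
0.05 0.06 117 x [-0.013 -0.011  0.026  0.033  0.034] y [-0.031 -0.029  0.014  0.034  0.038]
0.064 0.08 1655 x [-0.076 -0.074 -0.041  0.     0.004] y [-0.031 -0.024  0.002  0.025  0.034]
((472.818603515625, 321.41717529296875), (119.54275512695312, 74.38748931884766), 52.309383392333984)
1 0.0 [0.43  0.266 0.014] None
1 0.2 [0.429 0.266 0.042] None
1 0.8 [0.442 0.281 0.093] None
1 1.5 [0.464 0.308 0.114] [0.2  0.32 2.22 1.32 0.38 2.82]
1 2.3 [0.492 0.343 0.104] [ 0.36  0.37  1.99  0.48  0.46 -2.49]
1 2.8 [0.516 0.371 0.088] [ 0.42  0.44  1.87  0.3   0.54 -2.27]
1 3.14 [0.519 0.375 0.068] [ 0.43  0.47  1.87  0.32  0.5  -2.29]
-1 0.0 [0.43  0.266 0.014] None
-1 0.2 [0.429 0.266 0.042] None
-1 0.8 [0.442 0.281 0.093] None
-1 1.5 [0.464 0.308 0.114] [ 0.2   0.32  2.22  1.32  0.38 -0.32]
-1 2.3 [0.492 0.343 0.104] [0.36 0.37 1.99 0.48 0.46 0.65]
-1 2.8 [0.516 0.371 0.088] [0.42 0.44 1.87 0.3  0.54 0.87]
-1 3.14 [0.519 0.375 0.068] [0.43 0.47 1.87 0.32 0.5  0.85]
```

```bash
cat > scan.py <<'E'
from plan import *
piv=np.array([.474,.321,.06]);yaw=.9
X=np.array([np.cos(yaw),np.sin(yaw),0]);Z=np.array([0,0,1.]);Y=np.cross(Z,X)
def quat(azrel,el,roll):
    a=yaw+azrel; d=np.array([np.cos(a)*np.cos(el),np.sin(a)*np.cos(el),-np.sin(el)])
    h=np.array([-np.sin(a),np.cos(a),0]); v=np.cross(d,h)
    y=np.cos(roll)*h+np.sin(roll)*v
    return Rn.from_matrix(np.stack([np.cross(y,d),y,d],1)).as_quat()
if __name__=="__main__":
  for el in (30,40,50,60):
    for az in range(-120,121,30):
      s=""
      for roll in (0,90,180,270):
        k=[inverse_kinematics(piv+a*X+b*Z,quat(np.radians(az),np.radians(el),np.radians(roll))) is not None for a,b in [(-.066,-.018),(-.066,.0),(-.055,.025),(-.04,.05)]]
        s+="".join("01"[i] for i in k)+" "
      if "1" in s: print(el,az,s)
  for th in (.7,.9,1.2): 
    for al in (60,70,80,90): print(th,al,[inverse_kinematics(*pose(th,np.radians(al),piv,yaw,.0,g)) is not None for g in (1,-1)])
E
python3 scan.py
```

```text
30 -120 1111 1111 1111 1111 
30 30 1111 0011 1111 1111 
30 60 1111 1111 1111 1111 
30 90 1111 1111 1111 1111 
30 120 1111 1111 1111 1111 
40 -120 1111 1111 1111 1111 
40 30 1111 1111 1111 1111 
40 60 1111 1111 1111 1111 
40 90 1111 1111 1111 1111 
40 120 1111 1111 1111 1111 
50 -120 1111 1111 1111 1111 
50 -90 0011 0011 0011 0011 
50 -30 0001 0001 0001 0001 
50 0 0011 0011 0011 0011 
50 30 1111 1111 1111 1111 
50 60 1111 1111 1111 1111 
50 90 1111 1111 1111 1111 
50 120 1111 1111 1111 1111 
60 -120 1111 1111 1111 1111 
60 -90 1111 1111 1111 1111 
60 -60 0001 0001 0000 0001 
60 0 1110 1111 1111 1111 
60 30 1111 1111 1111 1111 
60 60 1111 1111 1111 1111 
60 90 1111 1111 1111 1111 
60 120 1111 1111 1111 1111 
0.7 60 [True, True]
0.7 70 [True, True]
0.7 80 [True, True]
0.7 90 [True, True]
0.9 60 [False, True]
0.9 70 [True, True]
0.9 80 [True, True]
0.9 90 [True, True]
1.2 60 [False, True]
1.2 70 [True, True]
1.2 80 [True, True]
1.2 90 [True, True]
```

```bash
cat > path.py <<'E'
from scan import *
def pose3(th,gap,s=.020,r=.060):
    el=np.radians(np.interp(th,[.6,1.3,2.6],[45,60,75])); az=np.radians(np.interp(th,[.6,1.3],[32,0]))
    d=np.cos(el)*(np.cos(az)*X+np.sin(az)*Y)-np.sin(el)*Z
    h=-np.sin(az)*X+np.cos(az)*Y; w=-np.cross(d,h); w*=np.sign(w[2])
    u=-np.cos(th)*X+np.sin(th)*Z; n=-np.sin(th)*X-np.cos(th)*Z
    if th<el: t=.078*u+(.0045+gap)*n+s*d-H*w
    else:
        c=max((H*w,-H*w),key=lambda c:c@-n); t=r*u+(.0045+gap)*n-c
    return piv+t,quat(az,el,np.pi),d
E
python3 - <<'E'
from path import *
p,q,d=pose3(.2,.015)
for nm,pp in [("hi",p-.06*d+.1*Z),("pre",p-.06*d),("in",p)]: print(nm,pp.round(3),inverse_kinematics(pp,q))
for th in np.arange(.2,3.15,.15):
    p,q,d=pose3(th,0);j=inverse_kinematics(p,q);print(round(th,2),((p-piv)@X).round(3),p[2].round(3),None if j is None else np.round(j,2))
E
```

```text
hi [0.42  0.223 0.178] [-0.29137425  0.31096356  2.11599706  0.89439719  1.10228485 -0.76303701]
pre [0.42  0.223 0.078] [-0.29137425  0.54343676  2.1871055   1.05121184  0.92994547 -1.05812767]
in [0.425 0.265 0.035] [-0.18268216  0.65173296  2.1966134   1.22765357  0.84658504 -1.17562892]
0.2 -0.071 0.05 [-0.18  0.61  2.19  1.2   0.86 -1.12]
0.35 -0.069 0.061 [-0.17  0.59  2.18  1.17  0.87 -1.07]
0.5 -0.065 0.072 [-0.16  0.56  2.17  1.15  0.88 -1.03]
0.65 -0.059 0.082 [-0.14  0.52  2.18  1.16  0.86 -0.97]
0.8 -0.053 0.091 [-0.07  0.45  2.21  1.21  0.75 -0.84]
0.95 -0.046 0.1 [-0.    0.39  2.21  1.21  0.64 -0.66]
1.1 -0.039 0.106 [ 0.09  0.34  2.21  1.17  0.53 -0.41]
1.25 -0.032 0.11 [ 0.19  0.31  2.18  1.01  0.43 -0.06]
1.4 -0.023 0.114 [0.25 0.3  2.14 0.82 0.41 0.21]
1.55 -0.015 0.115 [0.28 0.3  2.1  0.68 0.44 0.37]
1.7 -0.006 0.116 [0.31 0.31 2.06 0.57 0.46 0.51]
1.85 0.003 0.115 [0.33 0.32 2.02 0.47 0.5  0.62]
2.0 0.012 0.113 [0.35 0.34 1.98 0.4  0.53 0.71]
2.15 0.02 0.109 [0.38 0.36 1.94 0.33 0.56 0.79]
2.3 0.027 0.105 [0.39 0.38 1.91 0.28 0.59 0.85]
2.45 0.034 0.099 [0.41 0.4  1.87 0.23 0.62 0.91]
2.6 0.039 0.092 [0.43 0.42 1.84 0.2  0.65 0.96]
2.75 0.044 0.084 [0.43 0.44 1.84 0.2  0.64 0.96]
2.9 0.067 0.081 [0.45 0.47 1.79 0.19 0.65 0.99]
3.05 0.069 0.073 [0.45 0.48 1.8  0.19 0.63 0.98]
```

Run:
```python
from path import *
move_gripper(0)
p,q,d=pose3(.2,.015)
move_ptp(p-.06*d+.1*Z,q); servo_line(p-.06*d,q,rate=.2); print("in",servo_line(p,q,rate=.1,contact_N=6),current_force())
for th in np.arange(.2,.96,.15):
    p,q,d=pose3(th,0); hit=servo_line(p,q,rate=.06,contact_N=12); print(round(th,2),hit,np.round(current_force(),1))
    if hit: break
for n in("scene","top"):
    c=capture(n); im=c["image"]
    cv2.imwrite(f"pics/{n}1.png",im if n=="scene" else im)
print(current_clock())
s=cv2.imread("pics/scene1.png")[110:270,90:300];cv2.imwrite("pics/crop1.png",cv2.resize(s,None,fx=3,fy=3))
```

```text
in False [-0.60386081  0.65413829 -0.55291991]
0.2 False [ 0.4 -0.7 -0.4]
0.35 False [-0.4 -0.3 -0.5]
0.5 False [ 0.1  0.2 -0.3]
0.65 False [ 1.  -0.5 -0.6]
0.8 False [ 0.3  0.6 -0.5]
0.95 False [ 0.1  0.  -0.2]
8.25
```

View pics/crop1.png

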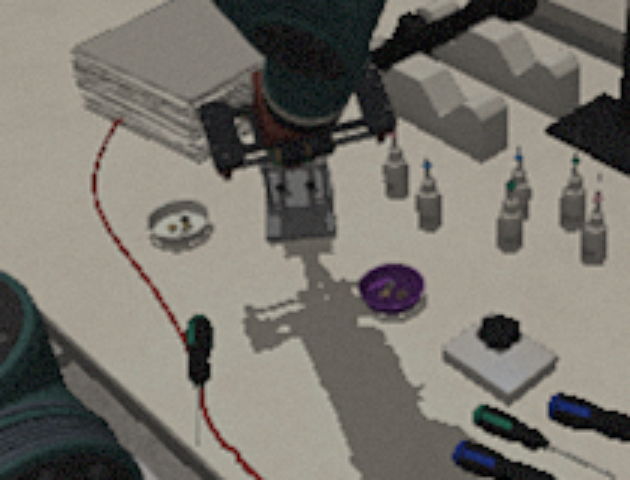

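The stand at about (300,200) in the crop hasn't moved. Its near rest posts are now visible, so the flag is up on the fingers. The dish is untouched, so I'll continue over the top.

Run:
```python
from path import *
for th in list(np.arange(1.1,3.06,.15))+[3.14]:
    p,q,d=pose3(th,0); hit=servo_line(p,q,rate=.06,contact_N=15); print(round(th,2),hit,np.round(current_force(),1))
    if hit and th<3: break
if th>3: print("press",servo_line(p-.006*Z,q,rate=.02,contact_N=8),np.round(current_force(),1),current_position()-p)
P=np.array(current_position()); q=current_orientation()
servo_line(P+.12*Z,q,rate=.15)
move_ptp([.38,.24,.33],[.2308,.973,0,0])
c=capture("wrist");cv2.imwrite("pics/w2.png",c["image"])
for n in("left_green_face","left_stand"):
    for d in silhouettes("wrist",n)[:1]:
        F=world(c,d["region"]);m=np.median(F,0);print(n,d["conf"],(F.mean(0)-piv)@np.stack([X,Y,Z],1))
        if "green" in n: print(np.linalg.svd(F-F.mean(0),full_matrices=False)[2]@np.stack([X,Y,Z],1))
print(current_clock())
```

```text
1.1 False [-0.3 -0.4  0. ]
1.25 False [-0.6 -0.2  0.3]
1.4 False [0.  0.3 0.7]
1.55 False [ 0.7  0.1 -0.9]
1.7 False [-0.2  0.9  0.3]
1.85 False [0.4 0.  0.6]
2.0 False [-0.7  0.  -0.7]
2.15 False [-0.5  0.1 -0.5]
2.3 False [-0.4  0.4 -0.8]
2.45 False [-0.3  0.5 -0.2]
2.6 False [ 0.8  0.  -0. ]
2.75 False [0.3 0.7 0.3]
2.9 False [0.7 0.8 0.9]
3.05 False [-0.4  0.5 -0.2]
3.14 False [ 0.2 -0.4  1.1]
press True [-1.9 -0.8  8.4] [ 0.00022917  0.00010082 -0.00090418]
left_green_face 0.56 [0.04295702 0.00195254 0.00301053]
[[ 0.99341165  0.11457783  0.00228441]
 [-0.11457107  0.99341082 -0.00289897]
 [-0.00260152  0.00261815  0.99999319]]
left_stand 0.93 [ 0.00583202  0.00396039 -0.02285346]
16.0833
```

View pics/w2.png

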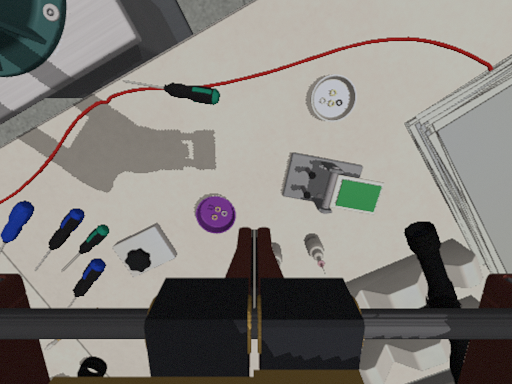

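The flag now lies level with its green face up at (358,195); its measured tilt is about 0.003 rad. The stand and dish are in place, and the robot is clear.

```bash
python3 -c "
from bench import *
sleep(0.5);print(close_job())"
```

```text
the job is handed in; nothing more can be done
None
```

I pushed the left stand's flag right over its pivot; it lies level with its green face up (tilt about 0.003 rad), and I handed the job in about 17 s into the 42 s allowed.

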